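Test a rubber pad with the sprung-pin gauge and post the verdict

TASK

Take the white hand gauge out of its stand and press it straight down on the rubber pad inside the steel ring of the test block, so that its sprung pin sinks into the pad and its foot sits flush on the ring: bear down with about 10 N for a second, never more than 14 N. Put the gauge back upright in its stand, read how far its red ring has been pushed up (under 6 mm soft, 6 to 10 mm medium, over 10 mm firm) and slide the flag on the grey board to the red patch for soft, yellow for medium or green for firm. Press the pin on nothing else, and leave the bottles, tin and marker where they stand.

Things in the scene. Friction and masses are not known exactly. Their poses are not given: they have to be found in the camera images.
- gauge_grip (a point): middle of the white gauge's grip, 62 mm above the underside of its foot. Foot: steel disc 40 mm across, 5 mm thick; round barrel, 25 mm across where gripped (44 to 78 mm above the foot's underside), top at 82 mm. A 6 mm pin stands 16 mm out below the foot, sprung (0.4 N to start, plus 0.4 N per mm; the red ring's friction adds 0.6 N). About 200 g
- gauge_foot (a point): centre of the underside of the gauge's foot (where the pin comes out); z along the barrel
- gauge: the gauge; origin at the centre of the underside of its foot, z up along the barrel
- ring (a joint): the reading: how far (m) the pin has pushed the red ring up the barrel, 0 to 0.018. It starts at 0 (ring's underside 10 mm above the foot's underside) and stays at the farthest point reached. With the foot flush on the steel ring it comes to about 4 mm (soft pad), 8 mm (medium) or 12 mm (firm); 16 mm means the pin was pressed on something rigid
- stand_seat (a point): the gauge stand, a turned metal holder 60 mm across on an 85 mm square base plate: centre of the ledge on which the gauge's foot rests, 24 mm above the bench. The ledge has a 20 mm hole for the pin, and a wall round it with an inner width of 48 mm rises 8 mm above it
- test_block: test block: aluminium plate 72 x 156 x 6 mm on the bench, origin under its centre, long side along y; a height-adjustable steel ring in the middle (48 mm outside, 30 mm inside). A black rubber pad 26 mm across sits in the ring, its top level with it; two spare pads 50 mm to either side are not tested. All look alike; which is soft changes. Foot flush, the pin takes 2 to 6 N, the ring the rest
- seat (a point): point on the axis of the steel ring, at the plate's top, 6 mm above the bench. The ring's top (and the pads' tops with it) is set anew each time, anywhere from 21 to 39 mm above the bench, so it must be found by feel. The ring is cushioned: it gives 1 mm for each 12 N on it
- board: grey verdict board 90 x 180 x 10 mm, its centre line at y = 0; origin under its centre. Four patches 30 mm wide along y lie in a row at its far (+x) side, centres at board y = +60 (white, blank), +10 (red), -25 (yellow), -60 mm (green)
- flag_grip (a point): middle of the flag's black upright grip, 16 x 16 mm and 36 mm tall, its top 52 mm and this point 40 mm above the bench; a pointer on it reaches over the patches
- flag (a joint): how far (m) the flag has slid along the board's -y direction: 0 over the middle of the white patch, 0.05 red, 0.085 yellow, 0.12 green; end stops at -0.012 and 0.124. It slides with about 1.5 N and stays where it is left
- amber_bottle: small brown bottle 32 x 32 x 53 mm, a bystander; origin under its centre
- sample_bottle_a: clear bottle with a white cap, 48 x 48 x 104 mm, a bystander; origin under its centre
- filter_tin: round blue tin 70 x 70 x 34 mm, a bystander; origin under its centre
- marker: blue and white marker pen, 135 mm long, lying, a bystander
Not all that is in view belongs to the job. Leave any blue look-alike of the gauge alone.

How it is judged:
By the outcome, as a careful person would: the job done as asked, in the order asked, and still so for the second after the job is handed in, with the robot touching nothing.
It also fails if it takes over 61 s, if anything falls off the work surface, if the arm or the gripper's body presses on something with over 40 N, if the wrist force passes 120 N, or if a joint passes its speed limit or range.

ROBOT

A 6-joint arm with a two-finger parallel gripper is mounted at the origin on a cart in front of the work surface, level with it; the furniture and walls round the work are solid. World frame = base frame: x ahead of the robot, y to its left, z up, the work surface at z = 0. Lengths are in mm, angles in rad, forces in N, time in s.
With the tool pointing down it reaches from about 275 to 850 mm from the base axis. Payload 19 kg.
Tool frame: the origin (TCP) lies midway between the tips of the shut fingers; the grasp point (between the pads) lies 19 mm behind it; z points along the fingers, y is the direction in which the jaws open and shut (so a half turn about z gives the same grasp; the last joint's range is limited). The gripper opens to 85 mm and grips with 20 to 120 N. Pads are 22 mm wide; open, the fingers measure 114 mm over their backs; the gripper's body (76 mm by 85 mm) begins 54 mm behind the grasp point. The pads swing forward as they close: fully open they stand 13 mm farther back than shut.
Start: joints at [-1.413, 0.15, 1.437, -0, 1.554, -0.134], TCP at [165.388, -550.666, 196.067] pointing down, gripper open.
Joint ranges: [-2.8, 2.8], [-0.68, 2.1], [0.12, 2.68], [-1.39, 4.53], [0.16, 2.79], [-2.81, 2.81]. Speed limits (rad/s): [1.89, 1.89, 2.22, 3.01, 3.01, 3.01].

INTERFACE

Orientations are given as a 3x3 rotation matrix whose columns are the frame's x, y, z axes.
In Python, from station import r gives the robot as it stands.
- The arm moves only by the tool carry_out, never from a script. Its argument "increments" is a list of rows, each an object with "translation": the shift along the tool's x, y, z in cm, a list of three; "twist": the turn, a rotation vector about the tool's x, y, z in degrees, a list of three. In form: [{"translation": [dx, dy, dz], "twist": [rx, ry, rz]}, ...]. A call has 1 to 20 rows; each row is the pose to reach, as a shift and turn from the pose measured when the call began, along the tool's axes at that moment; what a row does not reach only later rows make up. A row lasts 1/8 s, in which the tool goes at most 62.5 mm and 10.7 degrees, less where a joint would pass 70% of its speed; a pose out of reach is approached as far as the arm can. A call with a gripper value outside its range is refused whole. "grip" is the finger opening in cm, from 0 to 8.54, set as the call begins (left out, the last holds). The fingers move at their own pace and stop on an object; "squeeze" is the grip in N (left out, the last holds). Time passes only in rows, so rows that repeat a pose let the fingers close. It gives the time, the measured TCP pose, the force and the opening at its end, in the units of the state.
- r.sense(): the state, without advancing time (a new reading comes with each control period).
- r.camera(name): name is "scene" or "side" or "wrist"; returns the picture (480x640x3 uint8, red, green, blue); there is no depth.
- r.calibration(name): a dict with "fx", "fy", "cx", "cy" (pixels), "k1" (the pictures are not rectified: a ray, as slopes to the right and down, at radius r is drawn at 1 + k1 r^2 times it, then the intrinsics apply), "extrinsics" (4x4, takes a point from world to camera coordinates); the wrist camera has in their place "hand_eye" (4x4, takes a point from camera to tool coordinates, whose origin is the TCP and whose axes are the flange's). Camera axes: x right, y down, z forward; pixel columns grow to the right and rows downward; lengths in mm; the calibration is good to about 2 mm. A picture is of the moment at which its call begins: read the wrist's pose just before it. calibration takes no time and is no camera call.
- r.close_job(): hands the job in, once; it reports no verdict.
The state is a dict: "clock": time; "joints": joint angles; "dq": joint speeds; "joint_torque": joint torques, N m; "tcp_pos": TCP position; "orientation": TCP orientation; "ft_force": force on the tool from outside, world axes, zero at the start; "wrist_torque": the same for the moment, N m; "grip_width": opening from 0.0 (shut) to 1.0 (fully open).
Only numpy, scipy, OpenCV 4.12 (cv2) and the standard library are available. Lean on these libraries where they do the work, as an engineer would, in place of code of your own. Each camera call takes 0.05 s, during which the arm holds its last target. There are 200 camera calls.

## Working session

There is one attempt and no reset: what is moved stays moved. The work goes in short steps, Python scripts to look and compute and a tool call to move; the robot and the scene stay as the last step left them, time stands still between calls to the robot, and variables do not carry over. Pictures are saved under pics/ and viewed, about 8 in all and at most 12, crops included, and the job is handed in when it is done.

Besides the shell and the picture viewer there is one more tool, called in YAML: its name, and indented under it one key for each argument. carry_out: Moves the arm, as the interface text tells. Its arguments: {"type":"object","properties":{"increments":{"type":"array"},"grip":{"type":"number"},"squeeze":{"type":"number"}},"required":["increments"]}

```bash
ls; mkdir -p pics; python3 - <<'E'
from station import r
import cv2,numpy as np
s=r.sense();print(s)
for n in("scene","side"):
    cv2.imwrite(f"pics/{n}0.png",r.camera(n)[:,:,::-1]);
for n in("scene","side","wrist"):
    print(n,r.calibration(n))
E
```

```text
pics
{'clock': 0.0, 'joints': array([-1.41300326e+00,  1.51012383e-01,  1.43797919e+00,  6.31887112e-06,
        1.55376712e+00, -1.34009947e-01]), 'dq': array([ 1.36691268e-03,  2.52683373e-04, -6.96680916e-05, -8.33270090e-04,
        1.50581405e-03,  3.17953866e-05]), 'joint_torque': array([ 7.73716019e-04, -7.13050532e+01, -5.70881009e+01, -1.85102544e-04,
        9.03614040e-03, -2.01820785e-05]), 'tcp_pos': array([ 165.35295829, -550.44509329,  195.48624671]), 'orientation': array([[ 9.57726789e-01,  2.87679278e-01, -1.76991412e-04],
       [ 2.87679287e-01, -9.57726109e-01,  1.15254917e-03],
       [ 1.62055217e-04, -1.15474398e-03, -9.99999320e-01]]), 'ft_force': array([ 0.9849071 , -0.53597407, -0.48844679]), 'wrist_torque': array([ 0.03228936,  0.01651914, -0.00101824]), 'grip_width': 0.9996543567201462}
scene {'fx': 470.44549626663553, 'fy': 470.44549626663553, 'cx': 322.5266060702349, 'cy': 234.02342438937558, 'k1': -0.0006742015637160859, 'extrinsics': array([[ 1.90787803e-01,  9.81551767e-01, -1.24956844e-02,
        -6.86276616e+01],
       [ 8.40032894e-01, -1.6983987
[... 498 characters left out ...]
.00924348e-01,
         6.70129455e+01],
       [ 8.29483494e-02,  7.96800731e-01, -5.98521651e-01,
         1.40900732e+03],
       [ 0.00000000e+00,  0.00000000e+00,  0.00000000e+00,
         1.00000000e+00]])}
wrist {'fx': 384.414151259018, 'fy': 384.414151259018, 'cx': 315.1989135593976, 'cy': 237.5322881383697, 'k1': -0.030021929813967695, 'hand_eye': array([[ 4.84670746e-04, -9.66102911e-01, -2.58156793e-01,
         6.51098345e+01],
       [ 9.99999707e-01,  6.21306238e-04, -4.47693664e-04,
        -5.60413682e-01],
       [ 5.92912578e-04, -2.58156500e-01,  9.66102929e-01,
        -1.78279404e+02],
       [ 0.00000000e+00,  0.00000000e+00,  0.00000000e+00,
         1.00000000e+00]])}
```

View pics/scene0.png

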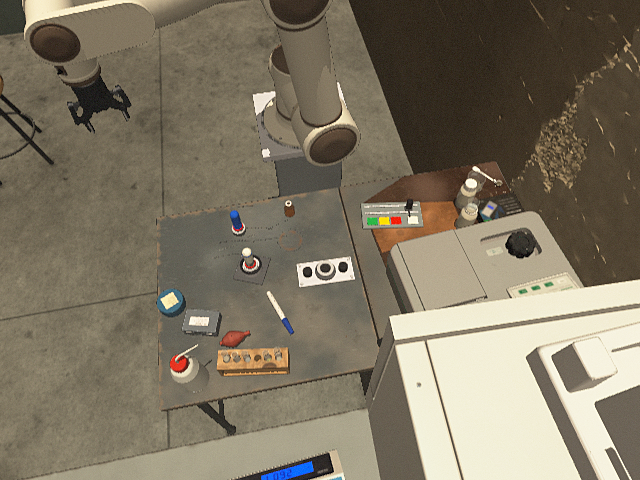

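View pics/side0.png

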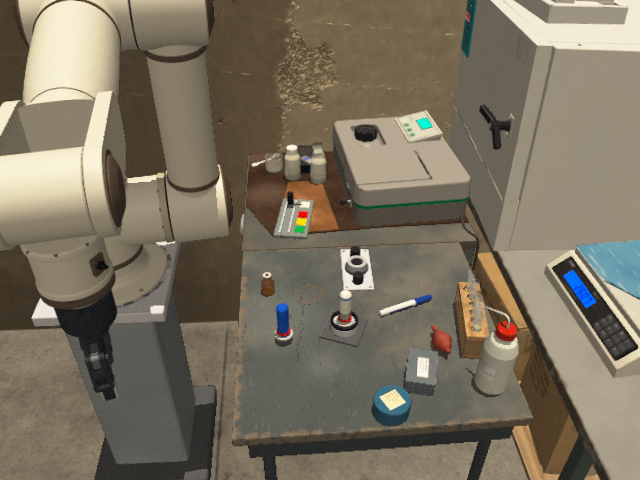

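Scene: white gauge in its stand at about (250,262), test block (325,270), board (391,214), and blue decoy (238,222). Side: gauge (344,315), block (356,268), board (295,217). I'll enlarge both to get precise pixels.

```bash
cat > h.py <<'E'
from station import r
import cv2,numpy as np
def und(c,px):
    K=np.array([[c['fx'],0,c['cx']],[0,c['fy'],c['cy']],[0,0,1]]);D=np.array([c['k1'],0,0,0])
    return cv2.undistortPoints(np.array([[px]],float),K,D)[0,0]
def ray(n,px,s=None):
    c=r.calibration(n);d=np.array([*und(c,px),1.])
    if n=='wrist':
        R=np.array(s['orientation']);H=c['hand_eye'];return R@H[:3,3]+s['tcp_pos'],R@H[:3,:3]@d
    E=c['extrinsics'];return -E[:3,:3].T@E[:3,3],E[:3,:3].T@d
def onz(n,px,z,s=None):
    o,d=ray(n,px,s);return o+d*(z-o[2])/d[2]
def proj(n,P,s=None):
    c=r.calibration(n)
    if n=='wrist':
        R=np.array(s['orientation']);H=c['hand_eye'];p=H[:3,:3].T@(R.T@(np.array(P)-s['tcp_pos'])-H[:3,3])
    else:
        E=c['extrinsics'];p=E[:3,:3]@P+E[:3,3]
    u=p[:2]/p[2];u=u*(1+c['k1']*(u@u));return u*c['fx']+[c['cx'],c['cy']]
def tri(a,b):
    (o,d),(p,e)=a,b;t=np.linalg.lstsq(np.c_[d,-e],p-o,rcond=None)[0]
    x,y=o+d*t[0],p+e*t[1];return (x+y)/2,np.linalg.norm(x-y)
E
python3 - <<'E'
import cv2,numpy as np
a=cv2.imread('pics/scene0.png')[190:290,220:430];b=cv2.imread('pics/side0.png')[185:345,260:400]
A=cv2.resize(a,None,fx=3.8,fy=3.8,interpolation=3)[:,:798];A1=A
c=np.zeros((600,800,3),np.uint8);
A=cv2.resize(a,None,fx=2,fy=2,interpolation=3);B=cv2.resize(b,None,fx=2.6,fy=2.6,interpolation=3)
A=cv2.resize(a,(420,200),interpolation=3)
c[:200,:420]=A; B=cv2.resize(b,(364,416),interpolation=3); c[:416,430:794]=B
g=cv2.imread('pics/scene0.png')[235:285,230:300];c[210:510,:420]=cv2.resize(g,(420,300),interpolation=3)
cv2.imwrite('pics/c1.png',c)
E
```

```text
(no output)
```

View pics/c1.png

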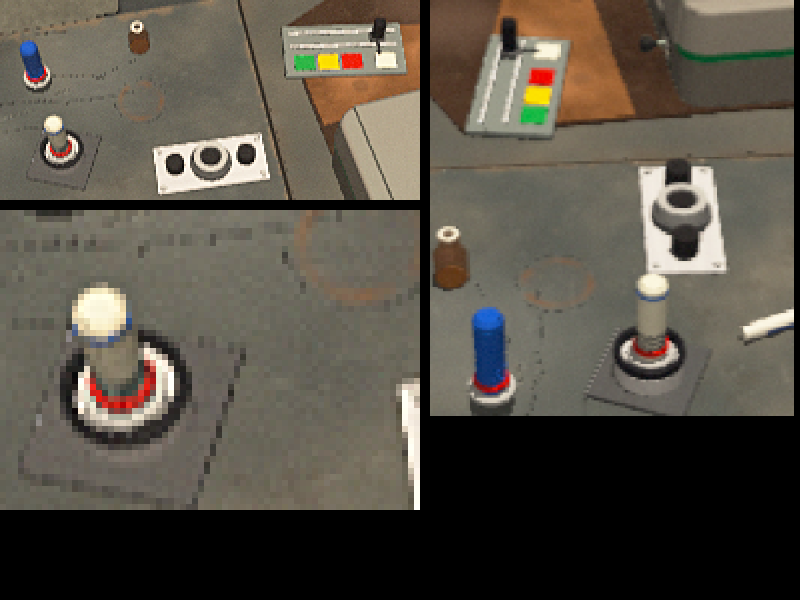

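```bash
python3 - <<'E'
from h import *
np.set_printoptions(precision=1,suppress=True)
def t(n,a,b,z):
    P,e=tri(ray('scene',a),ray('side',b));print(n,P,'gap %.1f'%e,onz('scene',a,z)[:2],onz('side',b,z)[:2])
t('gtop',(246.8,252),(345.8,294.6),103)
t('rim',(251,264.7),(344.6,320.8),32)
t('ring',(325.5,269),(356.5,262),30)
t('plate',(326.2,271.6),(356.2,268),6)
t('flag',(409.5,201),(290.8,193),52)
S=lambda p:(p[0]/2+220,p[1]/2+190)
T=lambda p:((p[0]-430)/2.6+260,p[1]/2.6+185)
print('plate');[print(onz('scene',S(p),6)[:2]) for p in((153,149),(264,133),(270,178),(163,193))]
[print(onz('side',T(p),6)[:2]) for p in((639,168),(713,166),(726,271),(646,273))]
print('board');[print(onz('scene',S(p),10)[:2]) for p in((287,25),(408,24),(404,76),(282,76))]
[print(onz('side',T(p),10)[:2]) for p in((490,37),(575,40),(549,136),(467,130))]
print('patch w r y g');[print(onz('side',T(p),10)[:2],onz('scene',S(q),10)[:2]) for p,q in(((547,50),(386,60)),((541,77),(352,61)),((538,96),(328,62)),((535,116),(305,62)))]
print('base');[print(onz('scene',(230+p[0]/6,235+(p[1]-210)/6),6)[:2]) for p in((66,330),(243,352),(194,507),(20,468))]
E
```

```text
gtop [ 552.  -239.7  100. ] gap 0.2 [ 553.6 -239.4] [ 551.6 -243.1]
rim [ 551.1 -239.4   24.5] gap 0.9 [ 554.7 -238.6] [ 550.5 -247.4]
ring [602.1 -38.1  21.9] gap 2.3 [607.2 -39.4] [599.8 -47. ]
plate [601.6 -36.4   2.3] gap 0.6 [603.6 -36.9] [600.7 -40.6]
flag [449.4 242.3  52.5] gap 1.2 [448.4 242.8] [449.8 242.4]
plate
[ 565.3 -114.6]
[571.2  44.3]
[641.7  36.7]
[ 634.9 -112.2]
[569.1  35.8]
[642.1  34. ]
[ 632.8 -121.7]
[ 560.6 -119.2]
board
[398.9 119.2]
[433.6 299.1]
[521.4 265.6]
[485.9  90.6]
[427.4 277.8]
[520.4 265.5]
[483.4  89.3]
[401.5 105.1]
patch w r y g
[488.8 247.4] [489.3 247.9]
[480.  195.5] [481.1 198.2]
[475.4 160.4] [475.7 163. ]
[470.8 124.8] [469.  129.6]
base
[ 503.9 -265.2]
[ 532.3 -184.1]
[ 607.8 -217. ]
[ 572.3 -293.7]
```

Measured positions agree between the two cameras: gauge (552,-240) upright, ring (602,-38), flag (449,242) at z 52 as specified, board yaw about -9°. Next I'll move above the gauge and check from near.

carry_out:
  increments:
    - {"translation":[5,-2,0],"twist":[0,0,0]}
    - {"translation":[11,-4.5,0],"twist":[0,0,0]}
    - {"translation":[17,-6.9,0],"twist":[0,0,0]}
    - {"translation":[23,-9.3,0],"twist":[0,0,0]}
    - {"translation":[29,-11.8,0],"twist":[0,0,0]}
    - {"translation":[35,-14.2,0],"twist":[0,0,0]}
    - {"translation":[41,-16.6,0],"twist":[0,0,0]}
    - {"translation":[45.96,-18.64,0],"twist":[0,0,0]}
    - {"translation":[45.96,-18.64,0],"twist":[0,0,0]}
    - {"translation":[45.96,-18.64,0],"twist":[0,0,0]}
    - {"translation":[45.96,-18.64,0],"twist":[0,0,0]}
  grip: 8.54
  squeeze: 40

```text
clock: 1.48
tcp_pos: [551.1, -240.6, 195.8]
orientation: [[0.958, 0.286, -0.0], [0.286, -0.958, 0.001], [-0.0, -0.001, -1.0]]
ft_force: [0.4, 0.1, -0.5]
grip_width: 0.997
```

```bash
python3 - <<'E'
from h import *
np.set_printoptions(precision=3,suppress=True)
s=r.sense();im=r.camera('wrist')
print(s['clock'],s['tcp_pos'],s['orientation'],s['ft_force'],s['dq'])
cv2.imwrite('pics/w1.png',im[:,:,::-1])
print([proj('wrist',p,s) for p in((552,-240,106),(552,-240,32),(602,-38,30))])
E
```

```text
1.475 [ 551.099 -240.626  195.813] [[ 0.958  0.286 -0.   ]
 [ 0.286 -0.958  0.001]
 [-0.    -0.001 -1.   ]] [ 0.397  0.067 -0.527] [-0.006 -0.005 -0.001  0.002  0.001  0.004]
[array([315.81 , 227.315]), array([315.815, 208.256]), array([104.918,  85.316])]
```

View pics/w1.png

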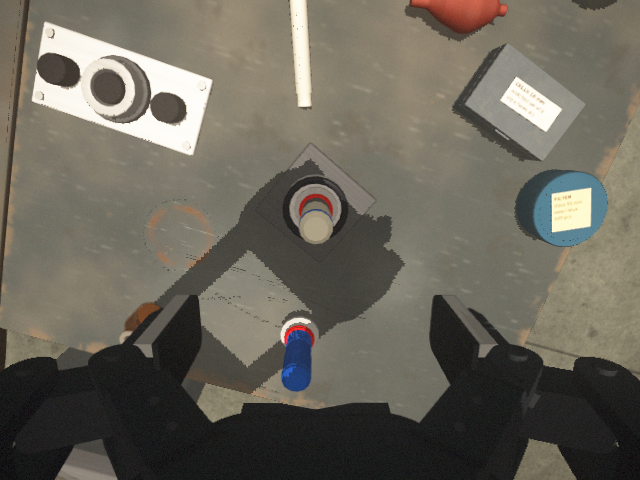

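Wrist view: gauge top (316,230) against a predicted (316,227), stand rim (316,209) against (316,208), ring (108,88) against (105,85). They agree within about 2 mm, so I'll descend and grasp.

carry_out:
  increments:
    - {"translation":[0.05,0,4],"twist":[0,0,0]}
    - {"translation":[0.1,0,9],"twist":[0,0,0]}
    - {"translation":[0.1,0,12.9],"twist":[0,0,0]}
    - {"translation":[0.1,0,12.9],"twist":[0,0,0]}
    - {"translation":[0.1,0,12.9],"twist":[0,0,0]}

```text
clock: 2.15
tcp_pos: [552.5, -241.2, 68.9]
orientation: [[0.958, 0.285, 0.002], [0.285, -0.958, -0.0], [0.001, 0.001, -1.0]]
ft_force: [0.5, -0.3, 0.4]
grip_width: 1.0
```

carry_out:
  increments:
    - {"translation":[0,0,0],"twist":[0,0,0]}
    - {"translation":[0,0,0],"twist":[0,0,0]}
    - {"translation":[0,0,0],"twist":[0,0,0]}
    - {"translation":[0,0,0],"twist":[0,0,0]}
    - {"translation":[0,0,0],"twist":[0,0,0]}
    - {"translation":[0,0,0],"twist":[0,0,0]}
  grip: 1.5
  squeeze: 50

```text
clock: 2.9
tcp_pos: [555.1, -242.6, 73.5]
orientation: [[0.958, 0.286, 0.009], [0.286, -0.958, -0.005], [0.007, 0.007, -1.0]]
ft_force: [-0.7, 1.8, 40.7]
grip_width: 0.172
```

```bash
cat > st.py <<'E'
from h import *
np.set_printoptions(precision=3,suppress=True)
s=r.sense();print(s['clock'],s['tcp_pos'],'z',s['orientation'][:,2],'x',s['orientation'][:,0],'F',s['ft_force'],'T',s['wrist_torque'],s['grip_width']*85.4)
E
python3 st.py
```

```text
2.9 [ 555.12  -242.593   73.513] z [ 0.009 -0.005 -1.   ] x [0.958 0.286 0.007] F [-0.743  1.773 40.688] T [-0.268 -0.021  0.007] 14.730131470872784
```

The jaws closed to 14.7 mm instead of 25 mm, with 40 N upward. I need to look before moving.

```bash
python3 - <<'E'
from h import *
w=r.camera('wrist')[:,:,::-1];b=r.camera('side')[:,:,::-1];
c=np.zeros((600,800,3),np.uint8)
c[:300,:400]=cv2.resize(w,(400,300));c[:600,400:]=cv2.resize(b[200:380,280:400],(400,600),interpolation=3)
d=r.camera('scene')[:,:,::-1]
c[300:600,:400]=cv2.resize(d[215:290,200:300],(400,300),interpolation=3)
cv2.imwrite('pics/c2.png',c);print(r.sense()['ft_force'],r.sense()['clock'],r.sense()['grip_width'],r.sense()['tcp_pos'])
E
```

```text
[ 0.15275238  1.98891006 39.39297476] 3.05 0.17290802321086055 [ 555.04055024 -242.63800279   73.47140453]
```

View pics/c2.png

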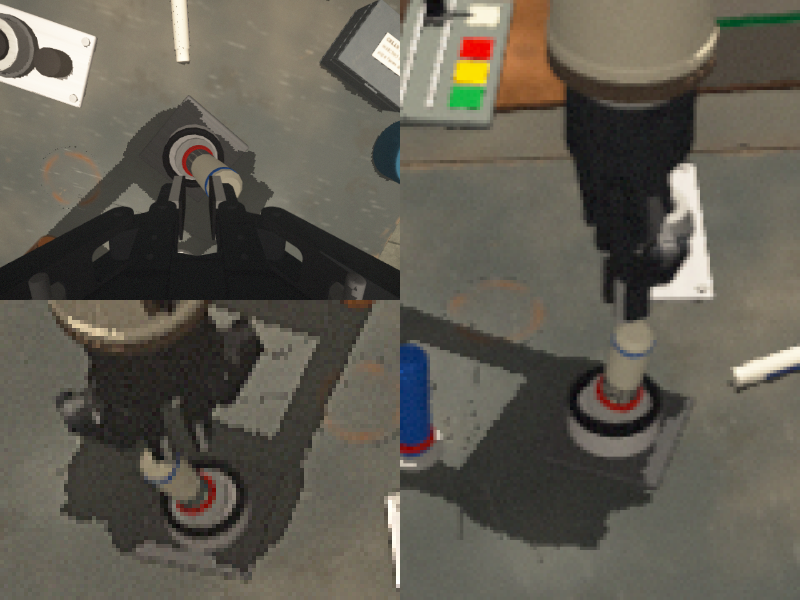

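```bash
python3 - <<'E'
from h import *
np.set_printoptions(precision=1,suppress=True)
s=r.sense()
print(tri(ray('scene',(239,255)),ray('side',(349,300.5))))
R=s['orientation'];t=s['tcp_pos']
for n in('scene','side','wrist'):
    print(n,[proj(n,t+R@np.array(p),s) for p in((0,0,0),(0,0,-19),(0,0,-73),(11,0,0),(0,11,0))])
P,_=tri(ray('scene',(239,255)),ray('side',(349,300.5)));print('top in tool',R.T@(P-t),proj('wrist',P,s))
for n in('scene','side','wrist'): cv2.imwrite(f'pics/{n}2.png',r.camera(n)[:,:,::-1])
b=cv2.imread('pics/wrist2.png')[150:430,180:500];cv2.imwrite('pics/w2c.png',cv2.resize(b,None,fx=2.14,fy=2.14,interpolation=3))
E
```

```text
(array([ 557. , -260.4,  101.5]), np.float64(1.2883724567053452))
scene [array([247.3, 258. ]), array([246.3, 254.5]), array([243.1, 244.2]), array([248.9, 261.2]), array([243.5, 259.7])]
side [array([347. , 304.9]), array([347.2, 298.1]), array([347.7, 278.2]), array([351.9, 303.6]), array([349.1, 308.2])]
wrist [array([316.5, 271.8]), array([316.6, 286.6]), array([317.1, 353.1]), array([316.5, 250.4]), array([338.8, 271.9])]
top in tool [ -3.   17.7 -27.9] [358.4 301.1]
```

View pics/w2c.png

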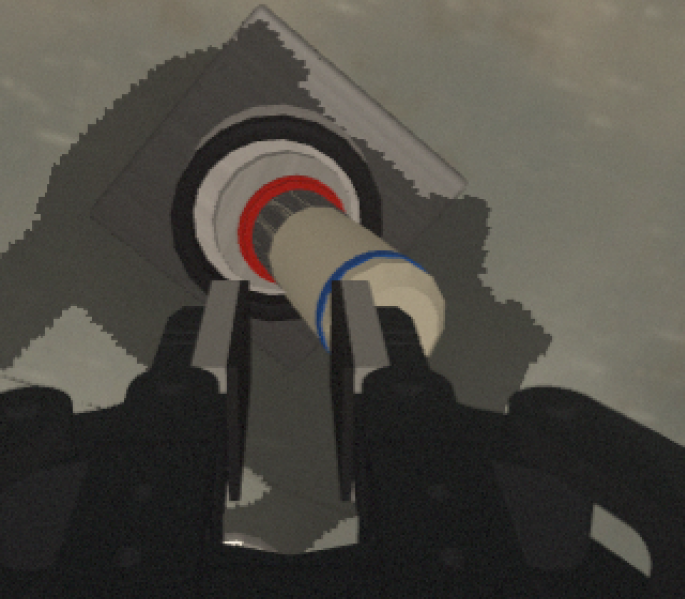

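The gauge is beside the jaws, tilted about 14° in its stand, with a fingertip on its cap. Fingertips show at wrist row 283, so they seem to sit roughly 30 mm farther back than the TCP implies. I'll raise straight up so it can right itself, then check.

carry_out:
  increments:
    - {"translation":[0,0,-0.5],"twist":[0,0,0]}
    - {"translation":[0,0,-1],"twist":[0,0,0]}
    - {"translation":[0,0,-1.5],"twist":[0,0,0]}
    - {"translation":[0,0,-3],"twist":[0,0,0]}
    - {"translation":[0,0,-6],"twist":[0,0,0]}
    - {"translation":[0,0,-9],"twist":[0,0,0]}
    - {"translation":[0,0,-9],"twist":[0,0,0]}
    - {"translation":[0,0,-9],"twist":[0,0,0]}

```text
clock: 4.2
tcp_pos: [554.0, -242.1, 163.2]
orientation: [[0.958, 0.286, 0.008], [0.286, -0.958, -0.004], [0.007, 0.007, -1.0]]
ft_force: [0.1, 0.5, -0.7]
grip_width: 0.179
```

```bash
python3 st.py; python3 - <<'E'
from h import *
np.set_printoptions(precision=1,suppress=True)
s=r.sense();w=r.camera('wrist')[:,:,::-1];b=r.camera('side')[:,:,::-1];d=r.camera('scene')[:,:,::-1]
for n,i in(('wrist',w),('side',b),('scene',d)): cv2.imwrite(f'pics/{n}3.png',i)
c=np.zeros((600,800,3),np.uint8)
c[:300,:400]=cv2.resize(w[130:370,160:480],(400,300));c[:600,400:]=cv2.resize(b[200:380,280:400],(400,600),interpolation=3)
c[300:600,:400]=cv2.resize(d[215:290,200:300],(400,300),interpolation=3)
cv2.imwrite('pics/c3.png',c)
for n in('scene','side','wrist'): print(n,[proj(n,s['tcp_pos']+s['orientation']@np.array(p),s) for p in((0,0,0),(0,0,-19))])
E
```

```text
4.2 [ 554.032 -242.096  163.207] z [ 0.008 -0.004 -1.   ] x [0.958 0.286 0.007] F [ 0.053  0.519 -0.671] T [ 0.023 -0.015  0.036] 15.292019184495032
scene [array([242.2, 240.8]), array([241. , 236.9])]
side [array([347.7, 271.8]), array([347.9, 264.4])]
wrist [array([316.5, 271.8]), array([316.6, 286.6])]
```

View pics/c3.png

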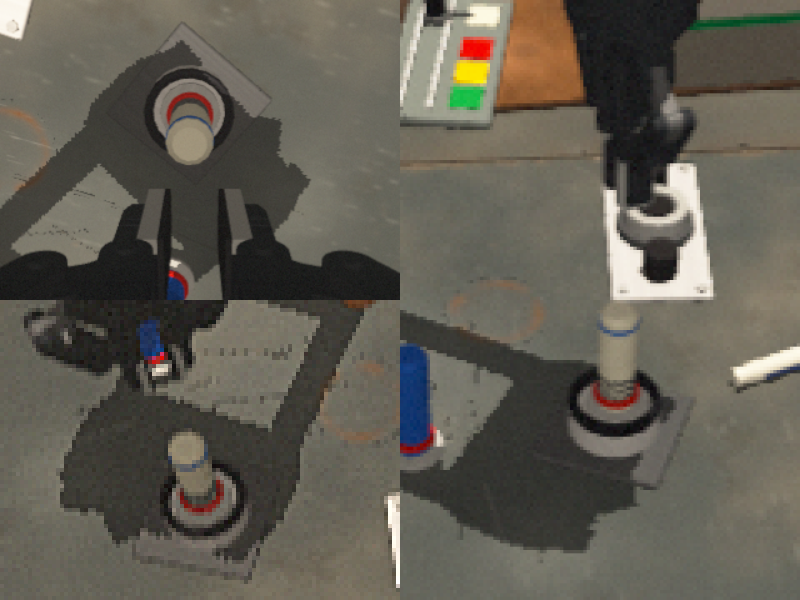

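The gauge is upright again with its red ring down, and the pose is unchanged. In all three views the fingertips lie about 28 mm behind the reported TCP (side row 261 against predicted 272). The pad centre is therefore about 47 mm behind, so the grasp TCP should be at z ≈ 39.

carry_out:
  increments:
    - {"translation":[-0.09,-0.34,0],"twist":[0.35,-0.37,0]}
    - {"translation":[-0.09,-0.34,0],"twist":[0.35,-0.37,0]}
    - {"translation":[-0.09,-0.34,0],"twist":[0.35,-0.37,0]}
    - {"translation":[-0.09,-0.34,2],"twist":[0.35,-0.37,0]}
    - {"translation":[-0.09,-0.34,5],"twist":[0.35,-0.37,0]}
    - {"translation":[-0.09,-0.34,9],"twist":[0.35,-0.37,0]}
    - {"translation":[-0.09,-0.34,12.4],"twist":[0.35,-0.37,0]}
    - {"translation":[-0.09,-0.34,12.4],"twist":[0.35,-0.37,0]}
    - {"translation":[-0.09,-0.34,12.4],"twist":[0.35,-0.37,0]}
  grip: 6.5
  squeeze: 40

```text
clock: 5.48
tcp_pos: [553.7, -239.9, 40.1]
orientation: [[0.958, 0.286, 0.001], [0.286, -0.958, -0.001], [0.001, 0.001, -1.0]]
ft_force: [0.2, -0.9, 1.0]
grip_width: 0.761
```

```bash
python3 st.py; python3 - <<'E'
from h import *
s=r.sense();w=r.camera('wrist')[:,:,::-1];b=r.camera('side')[:,:,::-1]
c=np.zeros((600,800,3),np.uint8)
c[:,:400]=cv2.resize(w[130:430,210:410],(400,600));c[:600,400:]=cv2.resize(b[200:380,280:400],(400,600),interpolation=3)
cv2.imwrite('pics/c4.png',c)
E
```

```text
5.475 [ 553.672 -239.879   40.131] z [ 0.001 -0.001 -1.   ] x [0.958 0.286 0.001] F [ 0.203 -0.866  0.984] T [-0.033  0.034 -0.022] 64.96322165506297
```

View pics/c4.png

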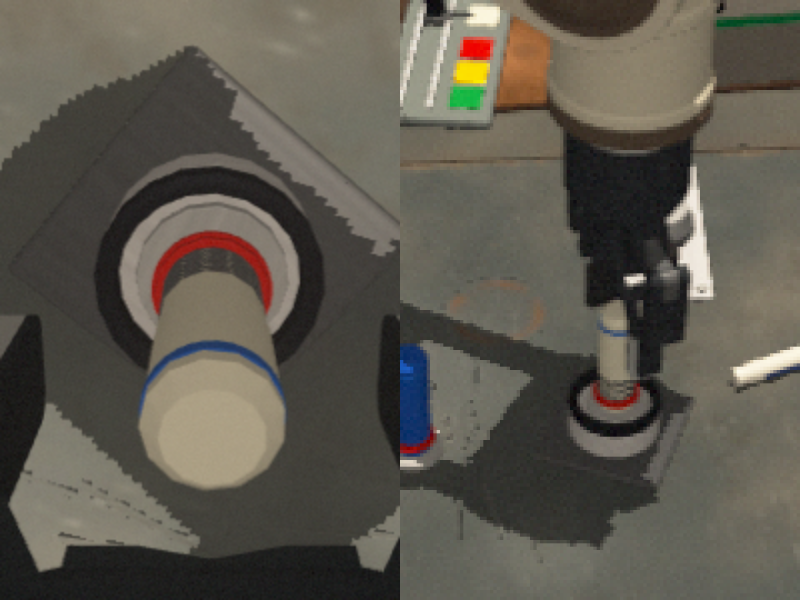

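The gauge stands between the open jaws, centred within a couple of mm. Closing, then lifting a little.

carry_out:
  increments:
    - {"translation":[0,0,0],"twist":[0,0,0]}
    - {"translation":[0,0,0],"twist":[0,0,0]}
    - {"translation":[0,0,0],"twist":[0,0,0]}
    - {"translation":[0,0,0],"twist":[0,0,0]}
  grip: 1.5
  squeeze: 50

```text
clock: 6.08
tcp_pos: [554.1, -240.0, 41.3]
orientation: [[0.958, 0.286, 0.003], [0.286, -0.958, -0.002], [0.002, 0.002, -1.0]]
ft_force: [-1.5, 1.5, 8.6]
grip_width: 0.268
```

```bash
python3 st.py
```

```text
6.075 [ 554.111 -240.038   41.27 ] z [ 0.003 -0.002 -1.   ] x [0.958 0.286 0.002] F [-1.476  1.492  8.626] T [0.394 0.37  0.005] 22.923068264859154
```

carry_out:
  increments:
    - {"translation":[0,0,-0.3],"twist":[0,0,0]}
    - {"translation":[0,0,-1],"twist":[0,0,0]}
    - {"translation":[0,0,-3],"twist":[0,0,0]}
    - {"translation":[0,0,-6],"twist":[0,0,0]}
    - {"translation":[0,0,-8],"twist":[0,0,0]}
    - {"translation":[0,0,-8],"twist":[0,0,0]}

```text
clock: 6.82
tcp_pos: [554.5, -240.3, 122.9]
orientation: [[0.958, 0.286, 0.005], [0.286, -0.958, -0.003], [0.004, 0.004, -1.0]]
ft_force: [-0.5, -0.1, -2.5]
grip_width: 0.268
```

```bash
python3 st.py; python3 - <<'E'
from h import *
np.set_printoptions(precision=1,suppress=True)
s=dict(tcp_pos=np.array([551.099,-240.626,195.813]),orientation=np.array([[.958,.286,0],[.286,-.958,.001],[0,-.001,-1]]))
R=s['orientation'];U,_,V=np.linalg.svd(R);s['orientation']=U@V
C={}
for n,f,b in(('wrist','w1',(20,20,215,160)),('scene','scene0',(295,250,358,290)),('side','side0',(335,245,378,292))):
    g=cv2.cvtColor(cv2.imread(f'pics/{f}.png'),6)[b[1]:b[3],b[0]:b[2]]
    k,l,st,c=cv2.connectedComponentsWithStats((g<70).astype(np.uint8))
    print(n,[(st[i].tolist()[2:],c[i]+b[:2]) for i in range(1,k) if st[i,4]>15])
E
```

```text
6.825 [ 554.519 -240.267  122.85 ] z [ 0.005 -0.003 -1.   ] x [0.958 0.286 0.004] F [-0.518 -0.095 -2.55 ] T [ 0.005 -0.03   0.027] 22.91256402837337
wrist [([7, 61, 196], array([22.1, 43.6])), ([41, 32, 815], array([58.7, 69.4])), ([15, 30, 106], array([119.6,  90.3])), ([14, 18, 52], array([179.8, 113.8]))]
scene [([4, 13, 19], array([355.8, 255.4])), ([9, 10, 72], array([342.5, 266.7])), ([10, 8, 67], array([324.8, 267.6])), ([9, 10, 76], array([307.1, 271.6]))]
side [([10, 10, 80], array([354.8, 250.4])), ([10, 6, 50], array([356.3, 261.4])), ([21, 17, 139], array([356.8, 276.6]))]
```

carry_out:
  increments:
    - {"translation":[1,-4.5,0],"twist":[0.15,-0.15,0]}
    - {"translation":[2,-10,0],"twist":[0.15,-0.15,0]}
    - {"translation":[3,-15,0],"twist":[0.15,-0.15,0]}
    - {"translation":[3.56,-18,0],"twist":[0.15,-0.15,0]}
    - {"translation":[3.56,-18,0],"twist":[0.15,-0.15,0]}
    - {"translation":[3.56,-18,0],"twist":[0.15,-0.15,0]}
    - {"translation":[3.56,-18,0],"twist":[0.15,-0.15,0]}

```text
clock: 7.7
tcp_pos: [537.1, -58.4, 121.8]
orientation: [[0.959, 0.285, 0.001], [0.285, -0.959, -0.001], [0.001, 0.001, -1.0]]
ft_force: [-0.3, 0.3, -3.2]
grip_width: 0.272
```

```bash
python3 st.py; python3 - <<'E'
from h import *
np.set_printoptions(precision=1,suppress=True)
s=r.sense();w=r.camera('wrist')[:,:,::-1]
cv2.imwrite('pics/w5.png',w)
print([proj('wrist',(602,-38,z),s) for z in(22,38)])
cv2.imwrite('pics/w5c.png',np.hstack([w[20:460,140:540]]))
E
```

```text
7.7 [537.129 -58.374 121.778] z [ 0.001 -0.001 -1.   ] x [0.959 0.285 0.001] F [-0.284  0.332 -3.19 ] T [-0.016  0.013 -0.058] 23.253742893942245
[array([314.5, 130.9]), array([314.5, 130.6])]
```

View pics/w5c.png

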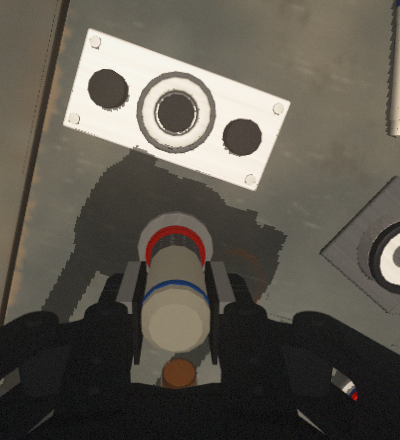

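The pad centre shows at wrist pixel (317.5,132), which is 2 mm off the estimate. The gauge is upright in the jaws with its red ring down. I'll move over the ring, stay above the highest possible pin contact, and take a force baseline.

carry_out:
  increments:
    - {"translation":[3.5,0.04,0],"twist":[0,0,0]}
    - {"translation":[7.02,0.08,0],"twist":[0,0,0]}
    - {"translation":[7.02,0.08,1],"twist":[0,0,0]}
    - {"translation":[7.02,0.08,3],"twist":[0,0,0]}
    - {"translation":[7.02,0.08,4.3],"twist":[0,0,0]}
    - {"translation":[7.02,0.08,4.3],"twist":[0,0,0]}
    - {"translation":[7.02,0.08,4.3],"twist":[0,0,0]}

```text
clock: 8.62
tcp_pos: [604.9, -39.4, 79.7]
orientation: [[0.959, 0.285, 0.002], [0.285, -0.959, -0.001], [0.002, 0.002, -1.0]]
ft_force: [-0.2, 0.6, -3.1]
grip_width: 0.27
```

```bash
cat > f.py <<'E'
from h import *
np.set_printoptions(precision=2,suppress=True)
F=[];Z=[]
for i in range(5):
    s=r.sense();F.append(s['ft_force']);Z.append(s['tcp_pos']);r.camera('wrist')
print(s['clock'],np.mean(Z,0),'F',np.mean(F,0),np.std(F,0),'z',s['orientation'][:,2],'T',s['wrist_torque'])
E
python3 f.py
python3 - <<'E'
from h import *
np.set_printoptions(precision=1,suppress=True)
s=r.sense();P=lambda a,z:[proj('scene',np.array(a)+[0,0,z])]
for n in('scene','side'):cv2.imwrite(f'pics/{n}6.png',r.camera(n)[:,:,::-1])
a=cv2.imread('pics/scene6.png')[225:300,285:365];b=cv2.imread('pics/side6.png')[205:300,310:400]
cv2.imwrite('pics/c6.png',np.hstack([cv2.resize(a,(427,400),interpolation=3),cv2.resize(b,(370,400),interpolation=3)]))
E
```

```text
8.825 [605.01 -39.35  79.7 ] F [-0.08  0.16 -2.31] [0.46 0.35 0.52] z [ 0. -0. -1.] T [0.04 0.06 0.03]
```

View pics/c6.png

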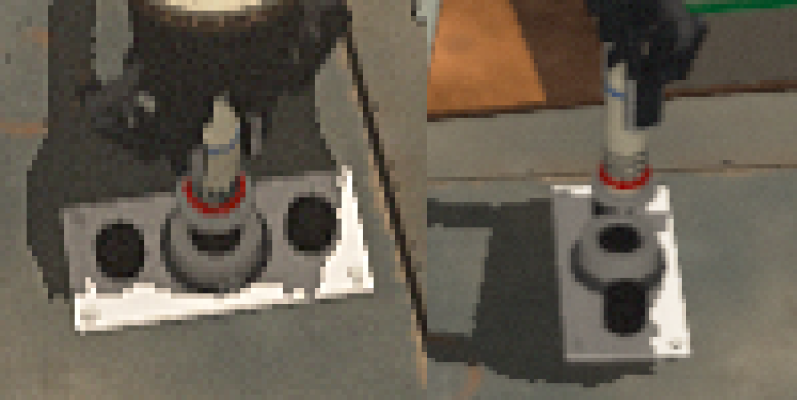

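The drop lines up in both views within about 1 mm, and the baseline is Fz = -2.3 N. I'll descend to just above the highest possible flush height and estimate the ring height meanwhile.

carry_out:
  increments:
    - {"translation":[-0.07,0,0.5],"twist":[0,0,0]}
    - {"translation":[-0.07,0,1.1],"twist":[0,0,0]}
    - {"translation":[-0.07,0,1.6],"twist":[0,0,0]}
    - {"translation":[-0.07,0,2.1],"twist":[0,0,0]}
    - {"translation":[-0.07,0,2.1],"twist":[0,0,0]}
    - {"translation":[-0.07,0,2.1],"twist":[0,0,0]}

```text
clock: 9.72
tcp_pos: [604.2, -39.4, 58.4]
orientation: [[0.959, 0.285, 0.002], [0.285, -0.959, -0.001], [0.001, 0.002, -1.0]]
ft_force: [-0.6, 0.5, -1.0]
grip_width: 0.277
```

```bash
python3 f.py; python3 - <<'E'
from h import *
np.set_printoptions(precision=1,suppress=True)
def S(p,z,x):
    z=np.array(z,float);z/=np.linalg.norm(z);x=np.array(x);x=x-z*(x@z);x/=np.linalg.norm(x);return dict(tcp_pos=np.array(p),orientation=np.c_[x,np.cross(z,x),z])
s1=S([551.1,-240.63,195.81],[0,.001,-1],[.958,.286,0]);s5=S([537.13,-58.37,121.78],[.001,-.001,-1],[.959,.285,.001])
a=ray('wrist',(107.5,87.5),s1);b=ray('wrist',(317.5,132),s5)
print(tri(a,b))
for o in(ray('scene',(325.2,268.3)),ray('side',(356.4,261.7))): print(tri(a,o),tri(b,o))
E
```

```text
9.925 [604.23 -39.41  58.38] F [-0.82  0.14 -1.35] [0.26 0.42 0.4 ] z [ 0. -0. -1.] T [ 0.07  0.12 -0.01]
(array([601.4, -40.2,  29.6]), np.float64(0.7982821032775095))
(array([601.5, -38.6,  24.8]), np.float64(2.0696450539339746)) (array([601.9, -39.7,  24.1]), np.float64(0.9175390411479531))
(array([600.9, -36.6,  22.6]), np.float64(0.29709999172712154)) (array([601.2, -40.1,  25.3]), np.float64(1.3140195708284097))
```

carry_out:
  increments:
    - {"translation":[0,0,0.3],"twist":[0,0,0]}
    - {"translation":[0,0,0.6],"twist":[0,0,0]}
    - {"translation":[0,0,0.8],"twist":[0,0,0]}
    - {"translation":[0,0,0.8],"twist":[0,0,0]}

```text
clock: 10.48
tcp_pos: [604.3, -39.4, 50.3]
orientation: [[0.959, 0.285, 0.002], [0.285, -0.959, -0.001], [0.001, 0.002, -1.0]]
ft_force: [-0.2, 0.4, 1.6]
grip_width: 0.274
```

```bash
python3 f.py
```

```text
10.675 [604.29 -39.44  50.38] F [-0.84  0.2   1.55] [0.72 0.35 0.41] z [ 0. -0. -1.] T [ 0.05  0.14 -0.02]
```

carry_out:
  increments:
    - {"translation":[0,0,0.1],"twist":[0,0,0]}
    - {"translation":[0,0,0.2],"twist":[0,0,0]}
    - {"translation":[0,0,0.2],"twist":[0,0,0]}

```text
clock: 11.1
tcp_pos: [604.3, -39.5, 48.3]
orientation: [[0.959, 0.285, 0.002], [0.285, -0.959, -0.001], [0.001, 0.002, -1.0]]
ft_force: [0.3, 0.1, 2.4]
grip_width: 0.272
```

```bash
python3 f.py
```

```text
11.3 [604.3  -39.45  48.43] F [-0.56  0.31  2.04] [0.63 0.36 0.41] z [ 0. -0. -1.] T [ 0.04  0.18 -0.  ]
```

carry_out:
  increments:
    - {"translation":[0,0,0.1],"twist":[0,0,0]}
    - {"translation":[0,0,0.15],"twist":[0,0,0]}
    - {"translation":[0,0,0.15],"twist":[0,0,0]}

```text
clock: 11.72
tcp_pos: [604.3, -39.4, 46.9]
orientation: [[0.959, 0.285, 0.002], [0.285, -0.959, -0.001], [0.002, 0.002, -1.0]]
ft_force: [-0.1, 0.1, 3.2]
grip_width: 0.27
```

carry_out:
  increments:
    - {"translation":[0,0,0.05],"twist":[0,0,0]}
    - {"translation":[0,0,0.1],"twist":[0,0,0]}
    - {"translation":[0,0,0.1],"twist":[0,0,0]}

```text
clock: 12.1
tcp_pos: [604.3, -39.4, 45.9]
orientation: [[0.959, 0.285, 0.002], [0.285, -0.959, -0.001], [0.002, 0.002, -1.0]]
ft_force: [-0.8, 0.1, 3.2]
grip_width: 0.272
```

```bash
python3 f.py
```

```text
12.3 [604.31 -39.45  45.92] F [-0.63  0.32  3.08] [0.33 0.18 0.39] z [ 0. -0. -1.] T [ 0.08  0.16 -0.03]
```

carry_out:
  increments:
    - {"translation":[0,0,0.05],"twist":[0,0,0]}
    - {"translation":[0,0,0.1],"twist":[0,0,0]}
    - {"translation":[0,0,0.1],"twist":[0,0,0]}

```text
clock: 12.72
tcp_pos: [604.4, -39.5, 45.2]
orientation: [[0.959, 0.285, 0.002], [0.285, -0.959, -0.001], [0.002, 0.002, -1.0]]
ft_force: [-0.8, 0.0, 6.7]
grip_width: 0.274
```

```bash
python3 f.py
```

```text
12.925 [604.4  -39.46  45.15] F [-1.35  0.33  6.45] [0.55 0.63 0.66] z [ 0. -0. -1.] T [0.18 0.35 0.06]
```

Ring contact: force jumped to about 8.8 N. Now trimming toward 10 N.

carry_out:
  increments:
    - {"translation":[0,0,0.03],"twist":[0,0,0]}
    - {"translation":[0,0,0.03],"twist":[0,0,0]}
    - {"translation":[0,0,0.03],"twist":[0,0,0]}

```text
clock: 13.35
tcp_pos: [604.5, -39.5, 45.1]
orientation: [[0.959, 0.285, 0.003], [0.285, -0.959, -0.001], [0.002, 0.002, -1.0]]
ft_force: [-2.4, 0.5, 7.2]
grip_width: 0.269
```

```bash
python3 f.py
```

```text
13.55 [604.47 -39.47  45.12] F [-1.95  0.9   6.74] [0.36 0.32 0.28] z [ 0. -0. -1.] T [ 0.19  0.37 -0.  ]
```

carry_out:
  increments:
    - {"translation":[0,0,0.04],"twist":[0,0,0]}
    - {"translation":[0,0,0.04],"twist":[0,0,0]}
    - {"translation":[0,0,0.04],"twist":[0,0,0]}
    - {"translation":[0,0,0.04],"twist":[0,0,0]}
    - {"translation":[0,0,0.04],"twist":[0,0,0]}

```text
clock: 14.22
tcp_pos: [604.5, -39.5, 45.0]
orientation: [[0.959, 0.285, 0.003], [0.285, -0.959, -0.001], [0.002, 0.002, -1.0]]
ft_force: [-2.3, -0.0, 7.1]
grip_width: 0.271
```

```bash
python3 f.py
```

```text
14.425 [604.56 -39.47  45.03] F [-1.68  0.28  7.22] [0.69 0.2  0.51] z [ 0. -0. -1.] T [ 0.21  0.16 -0.  ]
```

carry_out:
  increments:
    - {"translation":[0,0,0.05],"twist":[0,0,0]}
    - {"translation":[0,0,0.05],"twist":[0,0,0]}
    - {"translation":[0,0,0.05],"twist":[0,0,0]}
    - {"translation":[0,0,0.05],"twist":[0,0,0]}
    - {"translation":[0,0,0.05],"twist":[0,0,0]}
    - {"translation":[0,0,0.05],"twist":[0,0,0]}
    - {"translation":[0,0,0.05],"twist":[0,0,0]}
    - {"translation":[0,0,0.05],"twist":[0,0,0]}
    - {"translation":[0,0,0.05],"twist":[0,0,0]}

```text
clock: 15.6
tcp_pos: [605.0, -39.5, 45.0]
orientation: [[0.959, 0.285, 0.004], [0.285, -0.959, -0.002], [0.003, 0.003, -1.0]]
ft_force: [-1.4, 0.1, 7.9]
grip_width: 0.271
```

```bash
python3 f.py
```

```text
15.8 [604.97 -39.54  44.99] F [-1.01  0.77  7.45] [0.55 0.52 0.47] z [ 0. -0. -1.] T [0.1  0.24 0.01]
```

Held at about 10 N for over 1 s, with the highest sampled reading about 10.2 N. Lifting and returning to the stand.

carry_out:
  increments:
    - {"translation":[0,0,-1],"twist":[0,0,0]}
    - {"translation":[0,0,-3],"twist":[0,0,0]}
    - {"translation":[0,0,-5.5],"twist":[0,0,0]}
    - {"translation":[-1,1.5,-6],"twist":[0.1,-0.1,0]}
    - {"translation":[-3.5,6,-6],"twist":[0.1,-0.1,0]}
    - {"translation":[-6,10,-6],"twist":[0.1,-0.1,0]}
    - {"translation":[-8.5,14,-6],"twist":[0.1,-0.1,0]}
    - {"translation":[-10.58,17.78,-6],"twist":[0.1,-0.1,0]}
    - {"translation":[-10.58,17.78,-6],"twist":[0.1,-0.1,0]}
    - {"translation":[-10.58,17.78,-6],"twist":[0.1,-0.1,0]}
    - {"translation":[-10.58,17.78,-6],"twist":[0.1,-0.1,0]}

```text
clock: 17.23
tcp_pos: [553.9, -239.3, 104.9]
orientation: [[0.958, 0.286, 0.001], [0.286, -0.958, -0.0], [0.001, 0.0, -1.0]]
ft_force: [-0.6, 0.4, -2.7]
grip_width: 0.269
```

```bash
python3 f.py; python3 - <<'E'
from h import *
w=r.camera('wrist')[:,:,::-1];cv2.imwrite('pics/w7.png',w)
c=w[130:430,170:470];cv2.imwrite('pics/w7c.png',cv2.resize(c,(600,600),interpolation=3))
E
```

```text
17.425 [ 554.06 -239.31  105.04] F [-0.15  0.34 -2.01] [0.63 0.3  0.4 ] z [ 0. -0. -1.] T [-0.02 -0.02 -0.  ]
```

View pics/w7c.png

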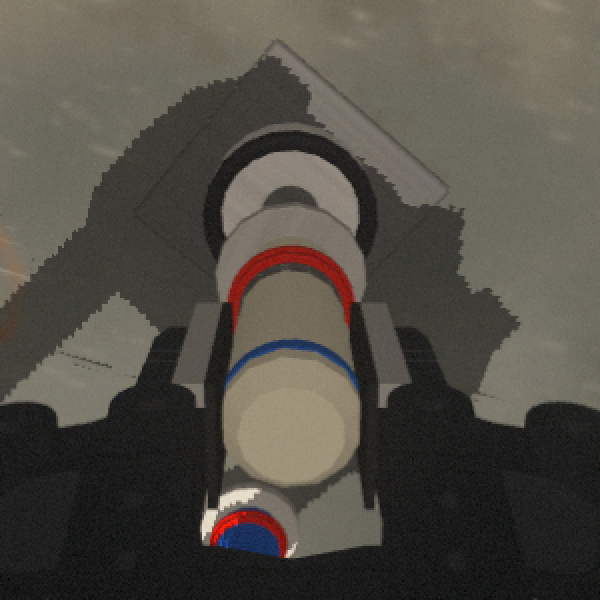

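The gauge hangs squarely over the stand (gauge column 290, rim column 290) and the ring has moved up. Lowering it to just above the ledge.

carry_out:
  increments:
    - {"translation":[0,0.06,2.5],"twist":[0,0,0]}
    - {"translation":[0,0.06,4.5],"twist":[0,0,0]}
    - {"translation":[0,0.06,5.7],"twist":[0,0,0]}
    - {"translation":[0,0.06,6.2],"twist":[0,0,0]}
    - {"translation":[0,0.06,6.3],"twist":[0,0,0]}
    - {"translation":[0,0.06,6.3],"twist":[0,0,0]}

```text
clock: 18.27
tcp_pos: [554.6, -240.4, 42.8]
orientation: [[0.958, 0.285, 0.003], [0.285, -0.958, -0.001], [0.002, 0.002, -1.0]]
ft_force: [-0.1, 0.8, -2.8]
grip_width: 0.277
```

```bash
python3 f.py
```

```text
18.475 [ 554.6  -240.38   42.69] F [ 0.13 -0.04 -2.7 ] [0.29 0.45 0.31] z [ 0. -0. -1.] T [ 0.02 -0.06  0.02]
```

carry_out:
  increments:
    - {"translation":[0,0,0.06],"twist":[0,0,0]}
    - {"translation":[0,0,0.13],"twist":[0,0,0]}
    - {"translation":[0,0,0.13],"twist":[0,0,0]}

```text
clock: 18.9
tcp_pos: [554.5, -240.4, 41.3]
orientation: [[0.958, 0.285, 0.002], [0.285, -0.958, -0.001], [0.002, 0.001, -1.0]]
ft_force: [-0.4, 0.5, 0.2]
grip_width: 0.273
```

```bash
python3 f.py
```

```text
19.1 [ 554.53 -240.36   41.31] F [-0.63  0.31  1.08] [0.56 0.31 0.8 ] z [ 0. -0. -1.] T [ 0.06  0.15 -0.01]
```

Ledge contact is at the same height as the grasp (41.3), so the gauge is seated. Releasing and raising.

carry_out:
  increments:
    - {"translation":[0,0,0],"twist":[0,0,0]}
    - {"translation":[0,0,0],"twist":[0,0,0]}
    - {"translation":[0,0,0],"twist":[0,0,0]}
    - {"translation":[0,0,0],"twist":[0,0,0]}
    - {"translation":[0,0,-3],"twist":[0,0,0]}
    - {"translation":[0,0,-8],"twist":[0,0,0]}
    - {"translation":[0,0,-13],"twist":[0,0,0]}
    - {"translation":[0,0,-16],"twist":[0,0,0]}
    - {"translation":[0,0,-16],"twist":[0,0,0]}
    - {"translation":[0,0,-16],"twist":[0,0,0]}
  grip: 6.5

```text
clock: 20.4
tcp_pos: [553.9, -240.1, 200.4]
orientation: [[0.958, 0.285, 0.002], [0.285, -0.958, -0.0], [0.001, 0.001, -1.0]]
ft_force: [0.4, -0.6, 0.2]
grip_width: 0.76
```

```bash
python3 f.py; python3 - <<'E'
from h import *
np.set_printoptions(precision=1,suppress=True)
s=r.sense();w=r.camera('wrist')[:,:,::-1];cv2.imwrite('pics/w8.png',w);cv2.imwrite('pics/side8.png',r.camera('side')[:,:,::-1])
S=lambda p,z,x:None
def red(im,b):
    h=cv2.cvtColor(im[b[1]:b[3],b[0]:b[2]],cv2.COLOR_BGR2HSV);m=((h[...,0]<8)|(h[...,0]>172))&(h[...,1]>150)&(h[...,2]>60)
    y,x=np.nonzero(m);return (x.min()+b[0],x.max()+b[0],y.min()+b[1],y.max()+b[1],len(x),x.mean()+b[0],y.mean()+b[1])
# at w1, side0
print('wrist w1',red(cv2.imread('pics/w1.png'),(270,150,360,270)),'now',red(w,(260,100,370,290)))
print('side0',red(cv2.imread('pics/side0.png'),(325,280,365,345)),'now',red(cv2.imread('pics/side8.png'),(325,280,365,345)))
t=np.array(s['tcp_pos']);print(t,[proj('wrist',(551,-240,z),s) for z in(34,42,46,54,106)],[proj('side',(551,-240,z)) for z in(34,38,42,46,54,106)])
cv2.imwrite('pics/c8.png',np.hstack([cv2.resize(w[120:300,230:410],(400,400),interpolation=3),cv2.resize(cv2.imread('pics/side8.png')[280:350,310:380],(400,400),interpolation=3)]))
E
```

```text
20.6 [ 553.85 -240.06  200.19] F [ 0.11 -0.04  0.06] [0.28 0.58 0.37] z [ 0. -0. -1.] T [-0.01  0.01  0.01]
wrist w1 (np.int64(299), np.int64(332), np.int64(194), np.int64(215), 183, np.float64(315.1366120218579), np.float64(201.44262295081967)) now (np.int64(299), np.int64(332), np.int64(198), np.int64(220), 190, np.float64(315.0578947368421), np.float64(206.10526315789474))
side0 (np.int64(338), np.int64(351), np.int64(314), np.int64(322), 38, np.float64(344.7631578947368), np.float64(319.1842105263158)) now (np.int64(338), np.int64(352), np.int64(311), np.int64(318), 43, np.float64(344.6744186046512), np.float64(315.25581395348837))
[ 553.9 -240.1  200.5] [array([314.8, 212.1]), array([314.8, 213.8]), array([314.8, 214.7]), array([314.8, 216.6]), array([314.7, 231.1])] [array([344.5, 317.7]), array([344.6, 316.3]), array([344.6, 315. ]), array([344.7, 313.6]), array([344.8, 310.9]), array([345.4, 292.5])]
```

View pics/c8.png

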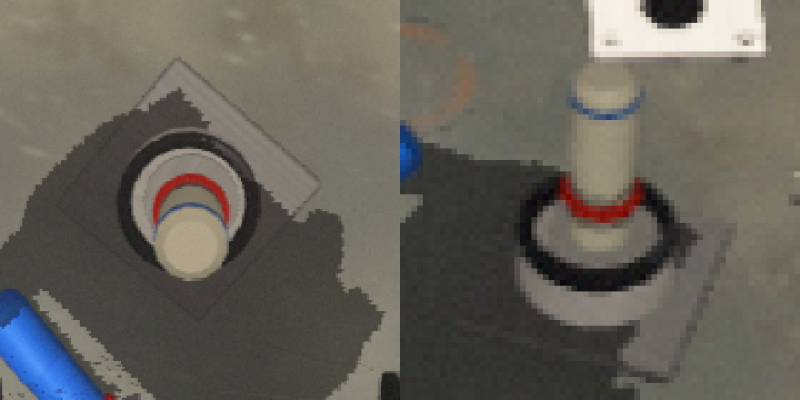

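Red ring reading: it moved up 3.9 px in the side view, about 11.5 mm. The 5.4 N pin force just before flush implies about 11 mm as well, so it is **firm → green**. The gauge is upright and seated. However, the blue look-alike shows at the wrist crop's lower left (0-110, 290-400), which looks odd, so I'll check it numerically.

```bash
python3 - <<'E'
from h import *
np.set_printoptions(precision=1,suppress=True)
cv2.imwrite('pics/scene8.png',r.camera('scene')[:,:,::-1])
def blue(f,b):
    im=cv2.imread(f'pics/{f}.png');h=cv2.cvtColor(im[b[1]:b[3],b[0]:b[2]],40)
    m=((h[...,0]>105)&(h[...,0]<130)&(h[...,1]>150)).astype(np.uint8)
    k,l,st,c=cv2.connectedComponentsWithStats(m)
    print(f,[(st[i].tolist(),(c[i]+b[:2])) for i in range(1,k) if st[i,4]>25])
W=(0,0,640,480);A=(250,250,345,380);B=(200,190,290,290)
for f in('w1','w5','w7','w8','wrist3'):blue(f,W)
for f in('side0','side2','side3','side6','side8'):blue(f,A)
for f in('scene0','scene2','scene3','scene6','scene8'):blue(f,B)
print(onz('scene',(238,232),0),onz('side',(284,338),0))
E
```

```text
w1 [([282, 330, 29, 61, 1385], array([296.6, 361.5]))]
w5 [([540, 0, 23, 23, 396], array([552.3,  10.5])), ([283, 300, 66, 24, 234], array([315.5, 306.7]))]
w7 [([283, 300, 66, 24, 231], array([315.5, 306.7])), ([279, 392, 30, 16, 314], array([294.7, 399.5]))]
w8 [([219, 250, 57, 64, 1586], array([246.7, 280.7])), ([264, 305, 18, 16, 84], array([273. , 313.3]))]
wrist3 [([284, 352, 23, 56, 868], array([297. , 383.3]))]
side0 [([26, 53, 13, 30, 300], array([282.2, 317.6]))]
side2 [([26, 54, 13, 29, 296], array([282.2, 317.7]))]
side3 [([26, 54, 12, 29, 294], array([282.2, 317.7]))]
side6 [([26, 53, 13, 30, 299], array([282.2, 317.6]))]
side8 [([43, 51, 21, 20, 208], array([303.3, 309.9]))]
scene0 [([30, 21, 12, 18, 123], array([235.3, 219. ]))]
scene2 []
scene3 [([35, 30, 6, 9, 38], array([237.1, 224.5]))]
scene6 [([30, 21, 12, 18, 125], array([235.3, 219.2]))]
scene8 [([51, 39, 23, 15, 175], array([262.4, 236.4]))]
[ 421.5 -266.6    0. ] [ 420.  -257.6    0. ]
```

The blue look-alike was upright until I returned the gauge and has since toppled. I'll find where it lies and whether it is still moving.

```bash
cat > dec.py <<'E'
from h import *
np.set_printoptions(precision=1,suppress=True)
def axis(n,im,b):
    h=cv2.cvtColor(im[b[1]:b[3],b[0]:b[2]],41 if False else cv2.COLOR_RGB2HSV)
    m=((h[...,0]>105)&(h[...,0]<130)&(h[...,1]>150)).astype(np.uint8)
    k,l,st,c=cv2.connectedComponentsWithStats(m);i=1+np.argmax(st[1:,4]);y,x=np.nonzero(l==i)
    p=np.c_[x,y]+b[:2];c=p.mean(0);u=np.linalg.svd(p-c,full_matrices=False)[2][0];t=(p-c)@u
    return c,c+u*t.min(),c+u*t.max()
if __name__=='__main__':
    s=r.sense();A={}
    for n,b in(('wrist',(120,150,300,480)),('side',(250,250,345,380)),('scene',(200,190,290,290))):
        A[n]=axis(n,r.camera(n),b);print(n,A[n],[onz(n,p,12,s)[:2] for p in A[n]])
    print(tri(ray('wrist',A['wrist'][0],s),ray('side',A['side'][0])),tri(ray('scene',A['scene'][0]),ray('side',A['side'][0])))
    for n in('wrist','side'):
        h=cv2.cvtColor(r.camera(n),cv2.COLOR_RGB2HSV);m=((h[...,0]<8)|(h[...,0]>172))&(h[...,1]>150)&(h[...,2]>60)
        k,l,st,c=cv2.connectedComponentsWithStats(m.astype(np.uint8));print(n,'red',[(c[i],st[i,4],onz(n,c[i],12,s)[:2]) for i in range(1,k) if st[i,4]>8])
    print(r.sense()['clock'])
E
python3 dec.py
```

```text
wrist (array([246.6, 280.7]), array([225.1, 255.1]), array([268.4, 306.8])) [array([ 458.9, -194.9]), array([ 479.4, -167.7]), array([ 437.3, -223.7])]
side (array([303.3, 309.8]), array([310.9, 302.8]), array([295.7, 316.9])) [array([ 464.8, -185.9]), array([ 482.8, -164.1]), array([ 447.1, -207.3])]
scene (array([262.4, 236.3]), array([251.7, 231.7]), array([273.2, 240.8])) [array([ 457.9, -197. ]), array([ 436.3, -225.9]), array([ 479.3, -168.3])]
(array([ 463.9, -196. ,   22. ]), np.float64(1.4364394793911053)) (array([ 464.4, -196.6,   22.2]), np.float64(0.33053191692048367))
wrist red [(array([457.4,  14.8]), np.int32(2333), array([ 749.6, -310.1])), (array([315.3, 206. ]), np.int32(189), array([ 552.9, -240.1])), (array([269.8, 308.7]), np.int32(140), array([ 435.6, -225.6]))]
side red [(array([467.7,  16.1]), np.int32(9), array([1497.3, 2146.9])), (array([302.5, 214.1]), np.int32(58), array([479.6, 195.3])), (array([344.4, 315.2]), np.int32(45), array([ 554.5, -209.7])), (array([295. , 317.2]), np.int32(11), array([ 445.5, -208. ])), (array([506. , 330.9]), np.int32(317), array([ 899.3, -285.8])), (array([441.2, 340.1]), np.int32(348), array([ 751.4, -300.7]))]
21.05
```

The look-alike lies still on the bench, cap near (481,-166), clear of everything I need. My gripper never came within about 80 mm of it by geometry, so I'll leave it alone as instructed. Next, a check of clearance to the analyser by the flag.

```bash
python3 - <<'E'
from h import *
np.set_printoptions(precision=0,suppress=True)
# analyser top-left/near corners: scene (392,247),(495,212); side (333,122),(352,182 top?)
for a,b in(((392,247),(352,187)),((497,212),(333,122))): print(tri(ray('scene',a),ray('side',b)))
for z in(0,80,120):print(z,onz('scene',(392,247),z),onz('side',(352,187),z),onz('side',(352,215),z))
E
python3 st.py
```

```text
(array([614., 139., 121.]), np.float64(18.933521934990132))
(array([590., 421., 170.]), np.float64(23.919831539962914))
0 [561. 165.   0.] [634. 348.   0.] [617. 199.   0.]
80 [602. 144.  80.] [617. 218.  80.] [602.  82.  80.]
120 [623. 134. 120.] [608. 152. 120.] [594.  23. 120.]
21.05 [ 554.162 -240.231  201.284] z [ 0.002 -0.001 -1.   ] x [0.958 0.285 0.002] F [-0.404  0.595  0.141] T [-0.081  0.012  0.006] 65.33859387667152
```

carry_out:
  increments:
    - {"translation":[0.35,-4.5,0],"twist":[0,0,3]}
    - {"translation":[0.8,-10.5,0],"twist":[0,0,6]}
    - {"translation":[1.25,-16.5,0],"twist":[0,0,9]}
    - {"translation":[1.7,-22.5,0],"twist":[0,0,12]}
    - {"translation":[2.15,-28.5,0],"twist":[0,0,15]}
    - {"translation":[2.6,-34.5,0],"twist":[0,0,18]}
    - {"translation":[3.05,-40.5,0],"twist":[0,0,21]}
    - {"translation":[3.5,-46,0],"twist":[0,0,24]}
    - {"translation":[3.71,-49.2,1],"twist":[0.1,-0.1,25.4]}
    - {"translation":[3.71,-49.2,2],"twist":[0.1,-0.1,25.4]}
    - {"translation":[3.71,-49.2,2],"twist":[0.1,-0.1,25.4]}
    - {"translation":[3.71,-49.2,2],"twist":[0.1,-0.1,25.4]}

```text
clock: 22.55
tcp_pos: [449.8, 241.1, 181.0]
orientation: [[0.988, -0.154, 0.001], [-0.154, -0.988, 0.001], [0.001, -0.001, -1.0]]
ft_force: [0.2, 0.1, -0.7]
grip_width: 0.764
```

```bash
python3 st.py; python3 - <<'E'
from h import *
np.set_printoptions(precision=1,suppress=True)
s=r.sense();w=r.camera('wrist');cv2.imwrite('pics/w9.png',w[:,:,::-1])
print('pred top',proj('wrist',(449.4,242.3,52),s),'z16',proj('wrist',(449.4,242.3,16),s))
h=cv2.cvtColor(w,cv2.COLOR_RGB2HSV)
for n,lo,hi in(('red',0,8),('yel',22,34),('grn',45,75)):
    m=((h[...,0]>=lo)&(h[...,0]<=hi)&(h[...,1]>140)&(h[...,2]>90)).astype(np.uint8)
    k,l,st,c=cv2.connectedComponentsWithStats(m);print(n,[(c[i],st[i,4],onz('wrist',c[i],10,s)[:2]) for i in range(1,k) if st[i,4]>200])
g=cv2.cvtColor(w,7)[180:300,255:375:];print(cv2.resize((g<45).astype(np.uint8)*9,(40,40),interpolation=0).astype(str).tolist().__len__())
m=(cv2.resize(g,(40,40),interpolation=cv2.INTER_AREA)<45)
for a in m: print(''.join('#' if v else '.' for v in a))
E
```

```text
22.55 [449.795 241.065 181.049] z [ 0.001  0.001 -1.   ] x [ 0.988 -0.154  0.001] F [ 0.16   0.089 -0.746] T [ 0.021 -0.004  0.022] 65.20597905713336
pred top [314.7 217.8] z16 [314.8 209.6]
red [(array([358.5, 168. ]), np.int32(966), array([479.8, 197.9]))]
yel [(array([397.6, 167.9]), np.int32(948), array([474.5, 163.1]))]
grn [(array([436.5, 168.5]), np.int32(896), array([468.7, 128.4]))]
40
........................................
........................................
........................................
........................................
........................................
........................................
........................................
........................................
........................................
........................................
........................................
........................................
........................................
........................................
........................................
........................................
........................................
.....
[... 237 characters left out ...]
...
........................................
........................................
........................................
........................................
........................................
........................................
........................................
........................................
........................................
........................................
........................................
........................................
........................................
........................................
........................................
........................................
........................................
```

```bash
python3 - <<'E'
from h import *
g=cv2.cvtColor(cv2.imread('pics/w9.png'),6)
m=cv2.resize(g[150:300,255:375],(40,50),interpolation=cv2.INTER_AREA)
for i,a in enumerate(m): print(150+3*i,''.join('#' if v<60 else '+' if v<80 else '.' for v in a))
E
```

```text
150 ........................................
153 ........................................
156 ........................................
159 ........................................
162 ........................................
165 ........................................
168 ........................................
171 ........................................
174 ........................................
177 ........................................
180 ........................................
183 ........................................
186 ........................................
189 ........................................
192 ........................................
195 ........................................
198 ........................................
201 ...................+....................
204 ................++++++..................
207 ................+####+..................
210 ................######+.................
213 ...............+######+.................
216 ...............+######+.................
219 ...............+######+.................
222 ................
[... 449 characters left out ...]
#########################
255 +++++++++..+++#####++###################
258 ++++++++++.+############################
261 +++++++++++.####++#############+########
264 +++++++++++.+###+#######################
267 +++++++++##+.##++#######################
270 .++++++++#+#.+#+########################
273 .++++++++####.##########################
276 ..++++++#####++#########################
279 ..++++++++####.+########################
282 ...+++++######+.########################
285 ....+++++######++######################+
288 ....+++++#######.####################+..
291 .....++++#######++#################+....
294 .....+++++#######.###############+......
297 ......+++#########+#++#########++.......
```

The flag grip shows centred at wrist pixel (312,217), about 2 mm from the estimate. Descending on it and closing.

carry_out:
  increments:
    - {"translation":[-0.07,-0.24,4],"twist":[0,0,0]}
    - {"translation":[-0.07,-0.24,9.5],"twist":[0,0,0]}
    - {"translation":[-0.07,-0.24,14],"twist":[0,0,0]}
    - {"translation":[-0.07,-0.24,16.5],"twist":[0,0,0]}
    - {"translation":[-0.07,-0.24,17.6],"twist":[0,0,0]}
    - {"translation":[-0.07,-0.24,17.6],"twist":[0,0,0]}
    - {"translation":[-0.07,-0.24,17.6],"twist":[0,0,0]}

```text
clock: 23.48
tcp_pos: [450.5, 243.9, 6.4]
orientation: [[0.988, -0.155, 0.003], [-0.155, -0.988, 0.002], [0.003, -0.002, -1.0]]
ft_force: [0.1, 0.5, 0.9]
grip_width: 0.761
```

carry_out:
  increments:
    - {"translation":[0,0,0],"twist":[0,0,0]}
    - {"translation":[0,0,0],"twist":[0,0,0]}
    - {"translation":[0,0,0],"twist":[0,0,0]}
    - {"translation":[0,0,0],"twist":[0,0,0]}
    - {"translation":[0,0,0],"twist":[0,0,0]}
  grip: 0.8
  squeeze: 25

```text
clock: 24.1
tcp_pos: [450.7, 244.0, 6.8]
orientation: [[0.988, -0.155, 0.003], [-0.155, -0.988, 0.002], [0.003, -0.002, -1.0]]
ft_force: [-0.4, -0.3, 5.2]
grip_width: 0.175
```

```bash
python3 st.py
```

```text
24.1 [450.738 243.962   6.817] z [ 0.003  0.002 -1.   ] x [ 0.988 -0.155  0.003] F [-0.414 -0.3    5.174] T [-0.172  0.222 -0.024] 14.938556247413585
```

Gripped: 14.9 mm reading on the 16 mm grip. In board coordinates the flag sits about 111 mm from the green centre, so I'll slide it 113 mm.

carry_out:
  increments:
    - {"translation":[0,1,0],"twist":[0,0,0]}
    - {"translation":[0,3,0],"twist":[0,0,0]}
    - {"translation":[0,5,0],"twist":[0,0,0]}
    - {"translation":[0,7,0],"twist":[0,0,0]}
    - {"translation":[0,9,0],"twist":[0,0,0]}
    - {"translation":[0,10.5,0],"twist":[0,0,0]}
    - {"translation":[0,11.3,0],"twist":[0,0,0]}
    - {"translation":[0,11.3,0],"twist":[0,0,0]}
    - {"translation":[0,11.3,0],"twist":[0,0,0]}

```text
clock: 25.22
tcp_pos: [432.5, 131.1, 6.8]
orientation: [[0.988, -0.155, 0.003], [-0.155, -0.988, 0.001], [0.002, -0.002, -1.0]]
ft_force: [-5.0, -0.7, 9.1]
grip_width: 0.179
```

```bash
python3 st.py; python3 - <<'E'
from h import *
np.set_printoptions(precision=1,suppress=True)
for n in('scene','side'):
    w=r.camera(n);cv2.imwrite(f'pics/{n}10.png',w[:,:,::-1]);h=cv2.cvtColor(w,cv2.COLOR_RGB2HSV)
    for q,lo,hi in(('red',0,8),('yel',22,34),('grn',45,75)):
        m=((h[...,0]>=lo)&(h[...,0]<=hi)&(h[...,1]>140)&(h[...,2]>60)).astype(np.uint8);b=(340,180,440,240) if n=='scene' else (260,180,330,250)
        m=m[b[1]:b[3],b[0]:b[2]]
        k,l,st,c=cv2.connectedComponentsWithStats(m);print(n,q,[(c[i]+b[:2],st[i,4]) for i in range(1,k) if st[i,4]>3])
E
```

```text
25.225 [432.487 131.082   6.768] z [ 0.003  0.001 -1.   ] x [ 0.988 -0.155  0.002] F [-4.952 -0.721  9.094] T [-0.143  1.093  0.034] 15.269375283641939
scene red [(array([395.5, 220.1]), np.int32(72))]
scene yel [(array([383.9, 220.5]), np.int32(79))]
scene grn [(array([372. , 220.9]), np.int32(66))]
side red [(array([302.6, 214. ]), np.int32(61))]
side yel [(array([300.9, 221.1]), np.int32(67))]
side grn [(array([299.5, 228.7]), np.int32(55))]
```

Now release and raise, then check the pointer against the green patch with the wrist camera.

carry_out:
  increments:
    - {"translation":[0,0,0],"twist":[0,0,0]}
    - {"translation":[0,0,0],"twist":[0,0,0]}
    - {"translation":[0,0,0],"twist":[0,0,0]}
    - {"translation":[0,0,0],"twist":[0,0,0]}
    - {"translation":[0,0,-3],"twist":[0,0,0]}
    - {"translation":[0,0,-8],"twist":[0,0,0]}
    - {"translation":[0,0,-14],"twist":[0,0,0]}
    - {"translation":[0,0,-18],"twist":[0,0,0]}
    - {"translation":[0,0,-18],"twist":[0,0,0]}
    - {"translation":[0,0,-18],"twist":[0,0,0]}
  grip: 6

```text
clock: 26.58
tcp_pos: [431.7, 130.9, 185.9]
orientation: [[0.988, -0.155, 0.002], [-0.155, -0.988, 0.001], [0.002, -0.001, -1.0]]
ft_force: [0.2, -0.5, -0.9]
grip_width: 0.703
```

```bash
python3 st.py; python3 - <<'E'
from h import *
np.set_printoptions(precision=1,suppress=True)
s=r.sense();w=r.camera('wrist');cv2.imwrite('pics/w11.png',w[:,:,::-1]);h=cv2.cvtColor(w,cv2.COLOR_RGB2HSV)
for n,lo,hi in(('red',0,8),('yel',22,34),('grn',45,75)):
    m=((h[...,0]>=lo)&(h[...,0]<=hi)&(h[...,1]>140)&(h[...,2]>90)).astype(np.uint8)
    k,l,st,c=cv2.connectedComponentsWithStats(m);print(n,[(c[i],st[i].tolist()) for i in range(1,k) if st[i,4]>60])
m=cv2.resize(cv2.cvtColor(w,7)[150:240,240:372],(44,30),interpolation=cv2.INTER_AREA)
for i,a in enumerate(m): print(150+3*i,''.join('#' if v<60 else '+' if v<80 else '.' for v in a))
# gauge + bystanders unchanged?
a=cv2.imread('pics/side0.png').astype(int);b=r.camera('side')[:,:,::-1];c=cv2.imread('pics/scene0.png').astype(int);d=r.camera('scene')[:,:,::-1]
for n,x,y,box in(('side',a,b,(245,260,640,440)),('scene',c,d,(155,190,380,400))):
    q=(np.abs(x-y).max(2)>60).astype(np.uint8)[box[1]:box[3],box[0]:box[2]]
    k,l,st,cc=cv2.connectedComponentsWithStats(cv2.dilate(q,np.ones((3,3))));print(n,[(st[i].tolist(),(cc[i]+box[:2])) for i in range(1,k) if st[i,4]>25])
E
python3 dec.py 2>&1 | grep -A0 side
```

```text
26.575 [431.72  130.903 185.903] z [ 0.002  0.001 -1.   ] x [ 0.988 -0.155  0.002] F [ 0.177 -0.517 -0.948] T [-0.05   0.039 -0.027] 59.996041785441456
red [(array([235.2, 166.5]), [219, 153, 33, 29, 918])]
yel [(array([273.7, 166.9]), [257, 153, 34, 29, 946])]
grn [(array([312.5, 167. ]), [297, 154, 32, 28, 812])]
150 ............................................
153 ............................................
156 ............................................
159 ............................................
162 ............................................
165 ............................................
168 ............................................
171 ............................................
174 ............................................
177 ............................................
180 ............................................
183 ............................................
186 .........................................+++
189 .......................................+++++
192 .........................+.........+++++++++
195 .........................+.........+++++++++
[... 334 characters left out ...]
+++++++++
219 ......................######+......+++++++++
222 ......................######.......+++++++++
225 ......................######.......+++++++++
228 ...................................+++++++++
231 ...................................+++++++++
234 ..................................++++++++++
237 ....++++++++++++++++++##++++++++++++++++++++
side [([29, 40, 40, 47, 1057], array([289.6, 320.8])), ([89, 50, 20, 14, 176], array([344.4, 317.3]))]
scene [([181, 1, 9, 12, 56], array([339.8, 196.9])), ([193, 12, 32, 20, 318], array([366.8, 209.9])), ([186, 17, 7, 16, 71], array([343.8, 214.3])), ([74, 20, 47, 36, 715], array([248.8, 230. ])), ([88, 66, 16, 16, 150], array([250.7, 264.5]))]
```

The pointer is at column 315, inside the green patch (297–329, centre 312.5). Comparing with the start images, the gauge is in its stand with only its ring moved, and the bystanders are unchanged. Only the look-alike differs. Handing in.

```bash
python3 -c "
from station import r
print(r.sense()['clock'],r.close_job())"
```

```text
the job is handed in; nothing more can be done
26.775 None
```

The job is handed in at 26.8 s, with one problem: the blue look-alike ended up lying on the bench, though I had been told to leave it alone.

- **Press:** I took the gauge from its stand and found the ring by feel, with its top at about 28 mm. I held 9–10 N on it for over a second. The highest reading I sampled was about 10.2 N.
- **Reading and flag:** The gauge is back upright in its stand. Its red ring rose about 11.5 mm, and the pin force just before the foot went flush implies about 11 mm, so the pad is firm. I slid the flag to green, and its pointer is about 2 mm from the patch centre.
- **Other objects:** The amber bottle, tin, marker and test block match the starting images. I did not compare the clear bottle beside the board.

**What went wrong or disagreed:**
- **First grasp failed:** The fingertips sit about 28 mm farther back than the reported TCP implies. On closing, they pressed on the gauge's cap with about 40 N, right at the 40 N limit, and tilted the gauge in its stand. It righted itself with its red ring still at zero, and I corrected the grasp height.
- **Blue look-alike fell over:** It was standing before I put the gauge back and was lying down after I raised the gripper. By my geometry nothing of the robot came within about 80 mm of it, so I can't say why it fell. I left it lying, since the instruction was to leave it alone.

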